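Hold the sieve over the opened jar

ROBOT

A 7-joint arm with a two-finger parallel gripper is mounted at the origin on the work surface. World frame = base frame: x ahead of the robot, y to its left, z up, the work surface at z = 0. Lengths are in mm, angles in rad, forces in N, time in s.
With the tool pointing down it reaches from about 400 to 900 mm from the base axis. Payload 5.6 kg.
Tool frame: the origin (TCP) lies at the very end of the fingers, on their centre line; the grasp point (between the pads) lies hold_point_z behind it (hold_point_z is the distance from the TCP to the grasp point, in mm); z points along the fingers, y is the line along which they close (so a half turn about z gives the same grasp; the last joint's range is limited). The gripper opens to 92 mm and grips with 3 to 60 N. Pads are 20 mm wide; open, the fingers measure 128 mm over their backs; the gripper's body (75 mm by 189 mm) begins 69 mm behind the grasp point.
Start: joints at [-1.385, 0.468, -0.012, 1.603, 0.006, 1.071, -0.056], TCP at [147.467, 633.058, 214.592] pointing down, gripper open.
Joint ranges: [-2.53, 2.53], [-0.31, 2.02], [-1.57, 1.55], [0.28, 2.44], [-1.29, 4.43], [0.15, 1.84], [-2.92, 2.92]. Speed limits (rad/s): [2.57, 2.57, 3.14, 3.14, 3.14, 3.14, 3.14].

INTERFACE

Orientations are given as a unit quaternion [x, y, z, w].
In Python, from station import * gives the robot as it stands.
- The arm moves only by the tool play_rows, never from a script. Its argument "motion" is a list of rows, each a list of 3 entries, a list of its own where there are three numbers: the shift along the tool's x, y, z scaled (see below), then the turn, a rotation vector about the tool's x, y, z scaled (see below), then the closure, from -1 (fully open) to 1 (shut). A call has 1 to 10 rows; each row is the pose to reach, as a shift and turn from the pose commanded when the call began, along the tool's axes at that moment; what a row does not reach only later rows make up. The controller multiplies each number of a shift by 500 mm and each number of a turn by 30 degrees. A row lasts 1/10 s, in which the tool goes at most 50 mm and 8.59 degrees, less where a joint would pass 70% of its speed; a pose out of reach is approached as far as the arm can. A call with a number of a shift or a turn outside -1 to 1 is refused whole. A call with a gripper value outside its range is refused whole. The fingers move at their own pace and stop on an object; the grip force is fixed at half the most. Time passes only in rows, so rows that repeat a pose let the fingers close. It gives the time, the measured TCP pose, the force, the opening and the grip force at its end, in the units of the state.
- get_state(): the state, without advancing time (a new reading comes with each control period).
- snapshot(name): name is "scene" or "side" or "wrist"; returns a dict with "frame" (400x640x3 uint8, blue, green, red), "fx", "fy", "cx", "cy" (pixels), "pose" (4x4, takes a point from camera to world coordinates); the wrist camera has in their place "tool_from_camera" (4x4, takes a point from camera to tool coordinates, whose origin is the TCP and whose axes are the flange's). Camera axes: x right, y down, z forward; pixel columns grow to the right and rows downward; lengths in mm; the calibration is good to about 2 mm. A picture is of the moment at which its call begins: read the wrist's pose just before it. There is no depth.
- sign_off(): hands the job in; it is judged then, once.
Trained networks look in a picture, given as the dict that the camera call returned (one of the last four; its "shot" number tells which), for a name from the list of things; names that differ only in an ending like _2 or _b are one class to them, and where a whole thing is asked for, a point or a joint stands for the part that bears it (a point fixed in the world has none). Each returns a list of dicts, best first, with "p" (0 to 1); they miss things now and then, are a little off and sometimes report something else, mostly with a low value. They report only what shows in the picture. A call takes as long as a camera call. They do not tell look-alikes from the thing itself.
- spot_in(picture, name): "rect" ([left, top, right, bottom] in pixels, round what is visible of it).
The state is a dict: "clock": time; "joints": joint angles; "joint_velocities": joint speeds; "effort": joint torques, N m; "tool_pos": TCP position; "tool_rot": TCP orientation; "force": force on the tool from outside, world axes, zero at the start; "ft_torque": the same for the moment, N m; "grip_width": finger opening in mm; "grip_force": force on a finger pad.
Only numpy, scipy, OpenCV 4.12 (cv2) and the standard library are available. Lean on these libraries where they do the work, as an engineer would, in place of code of your own. Each camera call takes 0.05 s, during which the arm holds its last target. There are 200 camera calls.

TASK

First lift the cork lid off the glass jar and set it down on the counter, knob up and clear of the jar. Then take the little steel sieve by its handle, carry it over the things standing in between, and hold it level, centred just above the open mouth of the jar (about 15 mm over the rim) without touching it, ready for me to sift; finish while still holding it there. Leave the jar standing where it is, do not drop the lid or the sieve, and do not disturb the processor base, the bowls or the baster bulb.

Things in the scene. Friction and masses are not known exactly. Their poses are not given: they have to be found in the camera images.
- jar: loose straight-sided clear glass jar standing on the counter, open at the top under its lid, 90 mm outside diameter, 100 mm tall, 4 mm wall, about 0.3 kg. Origin at the centre of its underside, z up. It stands left or right of the middle, the sieve on the other side.
- jar_rim (a point): centre of the jar's mouth, level with the top of its rim; z along the jar's axis (up). Mouth 82 mm wide inside.
- lid_center (a point): cork lid lying loosely on the jar, about 50 g, round, 50 mm tall in all; this point is on its axis half-way up, z up. From below: a plug 76 mm in diameter and 10 mm high (inside the mouth at the start), a disc 90 mm in diameter and 12 mm thick that rests on the rim, and a round knob 28 mm in diameter and 28 mm high. So the underside is 25 mm below this point, the disc's top (the knob's foot) 3 mm below it and the knob's top 25 mm above it. Off the jar it stands on its plug.
- sieve_foot (a point): centre of the flat underside of the loose steel sieve's basket (touches the counter at the start); x from the handle towards the basket, so the handle points along -x; z up. The basket is round, 60 mm in diameter at the bottom, about 78 mm over its rim, 47 mm tall. The sieve weighs 90 to 180 g and its centre of mass lies within the basket, about 20 mm from its axis towards the handle.
- sieve_grip (a point): the place to hold on the sieve's handle, in the middle of its section: 72 mm from the basket's axis along -x and 38 mm above the underside, same axes as sieve_foot. The handle is a straight level bar of 14 by 14 mm section from 35 to 130 mm from the basket's axis.
- processor: bystander: white food-processor base, 2.8 kg, 190 (x) by 170 (y) mm, 105 mm tall, with a 20 mm step and a drive spindle on it to 155 mm above the counter. Origin at the centre of its underside. In the middle of the counter, far part.
- bowls: bystander: stack of three nested plastic prep bowls, 136 mm in diameter, 83 mm tall, loose. Origin at the centre of its underside. In the middle of the counter, near the robot.
- baster: bystander: loose dark silicone baster bulb standing on its neck, 56 mm in diameter, 86 mm tall. Origin at the centre of its underside. On the far side of the counter.
Things that resemble listed ones, but are neither listed nor needed, are in the scene too. Of the things that look like the part that bears lid_center, the middle-sized one is meant.

How it is judged:
By the outcome, as a careful person would: the job done as asked, in the order asked, and still so for the second after the job is handed in, while the arm keeps its last pose, push and grip.
It also fails if it takes over 72 s, if anything falls off the work surface, if the arm or the gripper's body presses on something with over 40 N, if the wrist force passes 120 N, or if a joint passes its speed limit or range.

## Working session

There is one attempt and no reset: what is moved stays moved. The work goes in short steps, Python scripts to look and compute and a tool call to move; the robot and the scene stay as the last step left them, time stands still between calls to the robot, and variables do not carry over. Pictures are saved under pics/ and viewed, at most 10 in all, crops included, and the job is handed in when it is done.

Besides the shell and the picture viewer there is one more tool, called after "Request:" as name(argument=value, ...), one argument or row to a line, values as JSON. play_rows: Moves the arm, as the interface text tells. Its arguments: {"type":"object","properties":{"motion":{"type":"array"}},"required":["motion"]}

```bash
mkdir -p pics; cat > h.py <<'E'
from station import *
import numpy as np, cv2
from scipy.spatial.transform import Rotation as R
def ray(s,u,v,T=None):
    T=np.array(s["pose"]) if T is None else T
    d=T[:3,:3]@np.array([(u-s["cx"])/s["fx"],(v-s["cy"])/s["fy"],1.]); return T[:3,3],d
def atz(s,u,v,z,T=None):
    o,d=ray(s,u,v,T); return o+d*(z-o[2])/d[2]
def proj(s,p,T=None):
    T=np.array(s["pose"]) if T is None else T
    q=T[:3,:3].T@(np.array(p)-T[:3,3]); return s["fx"]*q[0]/q[2]+s["cx"],s["fy"]*q[1]/q[2]+s["cy"]
def wristT(s,st):
    M=np.eye(4);M[:3,:3]=R.from_quat(st["tool_rot"]).as_matrix();M[:3,3]=st["tool_pos"];return M@np.array(s["tool_from_camera"])
E
python3 - <<'E'
from h import *
import station; print([n for n in dir(station) if not n.startswith('_')])
st=get_state();print({k:np.round(v,3) for k,v in st.items()})
try: print(hold_point_z)
except Exception as e: print(e)
for c in ("scene","side"):
    s=snapshot(c); cv2.imwrite(f"pics/{c}0.png",s["frame"]); print(c,np.round(s["pose"],2).tolist(),s["fx"])
    for n in ("jar","lid_center","sieve_foot","processor","bowls","baster"):
        print(c,n,[(np.round(d["rect"]).astype(int).tolist(),round(d["p"],2)) for d in spot_in(s,n)[:5]])
E
```

```text
['IKError', 'get_state', 'hold_point_z', 'sign_off', 'snapshot', 'spot_in']
{'clock': np.float64(0.0), 'joints': array([-1.385,  0.468, -0.012,  1.604,  0.006,  1.071, -0.056]), 'joint_velocities': array([ 0.001, -0.   ,  0.001,  0.001,  0.001,  0.001, -0.001]), 'effort': array([-1.0000e-03, -5.2057e+01, -1.3000e-02, -2.4375e+01, -5.7000e-02,
        1.7000e-02,  0.0000e+00]), 'tool_pos': array([147.379, 632.502, 213.695]), 'tool_rot': array([ 0.114,  0.993, -0.001, -0.   ]), 'force': array([-0.13 , -1.479, -0.082]), 'ft_torque': array([-0.012,  0.013,  0.023]), 'grip_force': np.float64(0.0), 'grip_width': np.float64(91.689)}
18.700000000000003
scene [[-0.11, 0.63, -0.77, 1352.31], [0.99, 0.08, -0.07, 35.99], [0.01, -0.77, -0.64, 719.05], [0.0, 0.0, 0.0, 1.0]] 449.7098432517729
scene jar [([204, 158, 246, 203], 0.92)]
scene lid_center [([206, 206, 261, 245], 0.58), ([201, 140, 240, 169], 0.57), ([455, 176, 484, 227], 0.46)]
scene sieve_foot [([456, 176, 484, 228], 0.77)]
scene processor [([294, 192, 387, 291], 0.81)]
scene bowls [([319, 138, 368, 187], 0.65)]
scene baster [([153, 235, 184, 276], 0.7)]
side [[0.74, -0.46, 0.49, -62.34], [-0.67, -0.5, 0.54, -682.97], [-0.0, -0.73, -0.68, 946.13], [0.0, 0.0, 0.0, 1.0]] 504.48612179459576
side jar []
side lid_center [([388, 225, 441, 272], 0.95), ([419, 313, 448, 337], 0.8), ([372, 249, 417, 287], 0.66)]
side sieve_foot [([212, 145, 259, 176], 0.94)]
side processor [([312, 134, 402, 218], 0.87)]
side bowls [([242, 205, 301, 260], 0.73)]
side baster [([467, 214, 491, 252], 0.64)]
```

View pics/scene0.png

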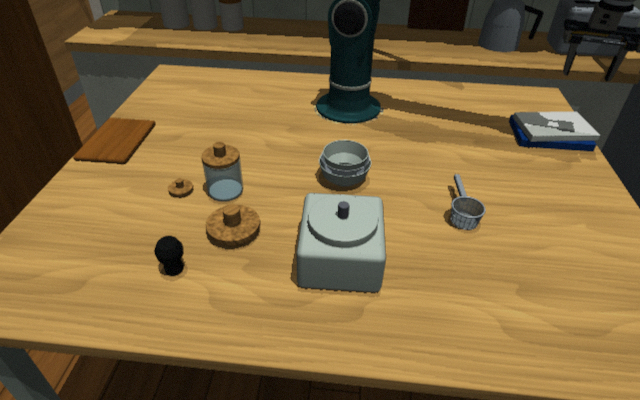

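View pics/side0.png

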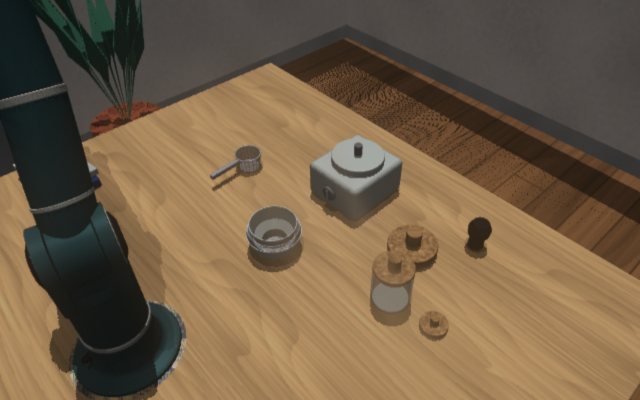

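The scene view shows three cork lids: one on the jar at (221,155), a big one on the counter at (233,226) and a small one at (180,187). The middle-sized one is the lid on the jar. The sieve is at (466,213) with its handle end at (457,178). I'll check both targets in one close crop.

```bash
python3 - <<'E'
from h import *
a=snapshot("scene");b=snapshot("side")
def cr(s,x,y,w=64,h=48): return cv2.resize(s["frame"][y:y+h,x:x+w],(400,300),interpolation=cv2.INTER_CUBIC)
cv2.imwrite("pics/crop1.png",np.vstack([np.hstack([cr(a,190,138,80,60),cr(a,435,172,80,60)]),np.hstack([cr(b,360,245,80,60),cr(b,200,140,80,60)])]))
def tri(p,q):
    o1,d1=ray(a,*p);o2,d2=ray(b,*q);t=np.linalg.lstsq(np.c_[d1,-d2],o2-o1,rcond=None)[0]
    x,y=o1+d1*t[0],o2+d2*t[1];return np.round((x+y)/2),round(np.linalg.norm(x-y),1)
print("knobtop",tri((220,146),(394,254)))
print("sieve rim",tri((467,206),(248,153)), "hend",tri((457,177),(212,177)))
for z in(47,):print(atz(a,467,206,z),atz(b,248,153,z))
print(atz(a,457,177,38),atz(b,212,177,38))
E
```

```text
knobtop (array([ 493., -277.,  140.]), np.float64(4.3))
sieve rim (array([528., 304.,  47.]), np.float64(1.6)) hend (array([402., 299.,  35.]), np.float64(0.0))
[529.39022854 303.27161545  47.        ] [528.54190064 305.15857759  47.        ]
[405.58164631 298.18114024  38.        ] [400.41226904 296.25924938  38.        ]
```

View pics/crop1.png

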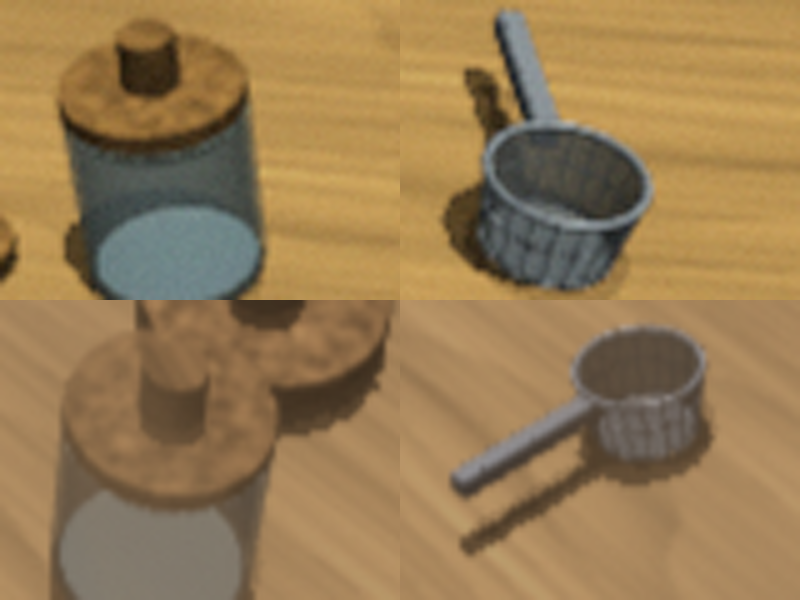

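The crop confirms it: the medium lid sits on the jar and the sieve's handle points towards the robot along −x. Knob top measures z≈140 and sieve rim z≈47, both as they should be. Next I plan the first move, above the sieve, to look on the way.

```bash
cat >> h.py <<'E'
def plan(p,yaw=None):
    "shift (units of 500mm), turn (units of 30deg) to TCP p with tool x at world yaw deg, pointing down"
    st=get_state();r=R.from_quat(st["tool_rot"]);d=r.inv().apply(np.array(p)-st["tool_pos"])
    t=np.zeros(3)
    if yaw is not None:
        c,s=np.cos(np.radians(yaw)),np.sin(np.radians(yaw))
        t=(r.inv()*R.from_matrix(np.array([[c,s,0],[s,-c,0],[0,0,-1.]]))).as_rotvec(degrees=True)
    print("clock",round(float(st["clock"]),2),"tcp",np.round(st["tool_pos"],1),"w",round(float(st["grip_width"]),1),"| shift",np.round(d/500,4),"turn",np.round(t/30,3),"mm",np.round(np.linalg.norm(d)))
E
python3 - <<'E'
from h import *
plan((457,301,260),182.3)
a=snapshot("scene");b=snapshot("side")
print("knob",atz(a,219.4,144.4,140),atz(b,394.7,258,140))
print("disc",atz(a,220.6,155.6,112),"jarbot",atz(a,225.5,188.5,5))
for n,u,v,z in(("small",180,185,15),("big",233,222,30),("baster",173,274,0),("bowls",345,153,83),("proc",343,206,155)):print(n,np.round(atz(a,u,v,z)))
for p in((470,-430,0),(560,-400,0),(520,-420,0)):print(p,np.round(proj(a,p)),np.round(proj(b,p)))
E
```

```text
clock 0.8 tcp [147.5 633.1 214.6] w 92.1 | shift [-0.7536 -0.5064 -0.0908] turn [ 0.     0.    -0.514] mm 456.0
knob [ 488.06685698 -281.88974427  140.        ] [ 485.59597541 -282.90285916  140.        ]
disc [ 493.36517478 -281.07153454  112.        ] jarbot [ 484.57638353 -284.32250224    5.        ]
small [ 497. -397.   15.]
big [ 631. -224.   30.]
baster [ 770. -319.    0.]
bowls [401.  11.  83.]
proc [692.  21. 155.]
(470, -430, 0) [172. 182.] [437. 346.]
(560, -400, 0) [171. 205.] [452. 312.]
(520, -420, 0) [169. 195.] [448. 329.]
```

Request:
play_rows(
  motion=[
    [[-0.08,-0.05,-0.01],[0,0,-0.1],-1],
    [[-0.16,-0.11,-0.02],[0,0,-0.2],-1],
    [[-0.24,-0.16,-0.03],[0,0,-0.3],-1],
    [[-0.32,-0.22,-0.04],[0,0,-0.4],-1],
    [[-0.4,-0.27,-0.05],[0,0,-0.514],-1],
    [[-0.48,-0.32,-0.06],[0,0,-0.514],-1],
    [[-0.56,-0.38,-0.07],[0,0,-0.514],-1],
    [[-0.64,-0.43,-0.08],[0,0,-0.514],-1],
    [[-0.71,-0.48,-0.09],[0,0,-0.514],-1],
    [[-0.754,-0.506,-0.09],[0,0,-0.514],-1],
  ],
)

```text
clock: 1.9
tool_pos: [460.0, 297.7, 260.7]
tool_rot: [-0.018, 1.0, 0.0, 0.001]
force: [1.3, -0.2, -0.4]
grip_width: 91.8
grip_force: 0.0
```

```bash
python3 - <<'E'
from h import *
st=get_state();w=snapshot("wrist");cv2.imwrite("pics/w1.png",w["frame"]);T=wristT(w,st)
np.savez("w1.npz",T=T,fx=w["fx"],fy=w["fy"],cx=w["cx"],cy=w["cy"])
print(np.round(T,3).tolist(),w["fx"],[(np.round(d["rect"]).tolist(),d["p"]) for d in spot_in(w,"sieve_foot")[:2]])
print(proj(w,(528,304,47),T),proj(w,(457,301,45),T))
plan((487,-281,240),182.3)
E
```

```text
[[-0.035, 0.958, 0.284, 380.74], [0.999, 0.033, 0.009, 295.207], [-0.001, 0.284, -0.959, 430.757], [0.0, 0.0, 0.0, 1.0]] 309.94735214972997 [([287.0, 118.0, 345.0, 249.0], 0.56)]
(np.float64(315.8378679307646), np.float64(221.08012155664028)) (np.float64(315.54771738871386), np.float64(167.8418291082913))
clock 2.0 tcp [460.4 297.3 260.1] w 92.3 | shift [-0.0151 -1.1577  0.0411] turn [-0.002  0.004 -0.014] mm 579.0
```

View pics/w1.png

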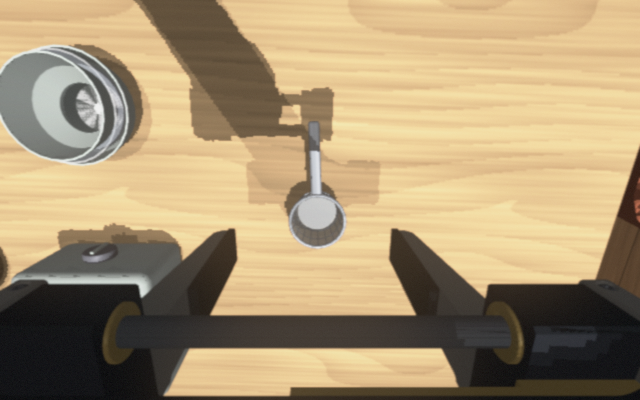

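The wrist view shows the basket rim centred near (317,220) and the handle running to (314,122), as predicted from the other cameras. On to the jar, two calls.

Request:
play_rows(
  motion=[
    [[0,-0.08,0],[0,0,0],-1],
    [[0,-0.18,0],[0,0,0],-1],
    [[0,-0.28,0],[0,0,0],-1],
    [[0,-0.38,0],[0,0,0],-1],
    [[0,-0.48,0],[0,0,0],-1],
    [[0,-0.58,0],[0,0,0],-1],
    [[0,-0.68,0],[0,0,0],-1],
    [[0,-0.78,0],[0,0,0],-1],
    [[0,-0.88,0],[0,0,0],-1],
    [[0,-0.98,0],[0,0,0],-1],
  ],
)

```text
clock: 3.0
tool_pos: [477.2, -189.1, 259.9]
tool_rot: [-0.021, 1.0, 0.0, 0.001]
force: [0.6, 1.3, 0.6]
grip_width: 92.3
grip_force: 0.0
```

Request:
play_rows(
  motion=[
    [[0,-0.05,0],[0,0,0],-1],
    [[0,-0.1,0],[0,0,0],-1],
    [[0,-0.14,0],[0,0,0],-1],
    [[0,-0.17,0],[0,0,0],-1],
    [[0,-0.17,0],[0,0,0],-1],
    [[0,-0.17,0],[0,0,0],-1],
    [[0,-0.17,0],[0,0,0],-1],
  ],
)

```text
clock: 3.7
tool_pos: [480.8, -271.7, 259.5]
tool_rot: [-0.021, 1.0, 0.0, 0.0]
force: [0.2, -0.8, 0.4]
grip_width: 91.7
grip_force: 0.0
```

```bash
python3 - <<'E'
from h import *
st=get_state();w=snapshot("wrist");cv2.imwrite("pics/w2.png",w["frame"]);T=wristT(w,st)
np.savez("w2.npz",T=T,fx=w["fx"],fy=w["fy"],cx=w["cx"],cy=w["cy"])
print([(np.round(d["rect"]).tolist(),d["p"]) for n in("lid_center","jar") for d in spot_in(w,n)[:4]])
print(proj(w,(487,-281,140),T),proj(w,(487,-281,112),T))
plan((487,-281,240),182.3)
E
```

```text
[([263.0, 148.0, 343.0, 233.0], 0.95), ([299.0, 230.0, 381.0, 307.0], 0.87), ([198.0, 155.0, 244.0, 199.0], 0.73), ([277.0, 136.0, 335.0, 163.0], 0.76)]
(np.float64(302.9471058740914), np.float64(196.23660179178816)) (np.float64(303.75159649042945), np.float64(188.82166630384475))
clock 3.85 tcp [ 480.7 -272.3  259.6] w 92.2 | shift [-0.0119 -0.0179  0.0393] turn [0.001 0.    0.003] mm 22.0
```

View pics/w2.png

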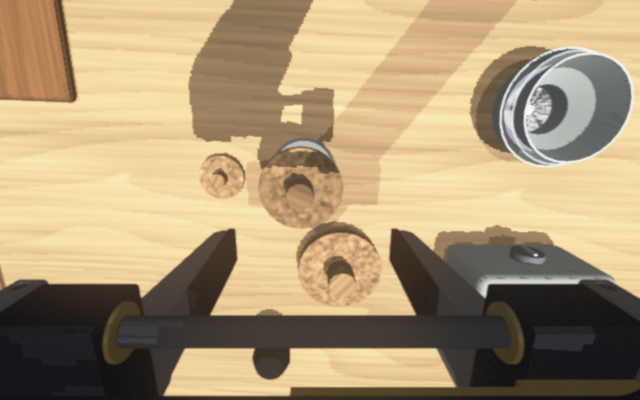

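The wrist view shows the middle lid's disc centred at (301,188), its knob top at (300,194), the small lid at (222,176) and the big one at (339,268). So the lid's axis is at about (486,−283). Open fingers clear everything, so I descend on the knob.

```bash
python3 - <<'E'
from h import *
z=np.load("w2.npz");print(atz(z,300,194,140,z["T"]),atz(z,301.5,188,112,z["T"]))
plan((486.5,-283,116),182.3)
E
```

```text
[ 484.85442104 -283.93456807  140.        ] [ 486.19784287 -283.41371602  112.        ]
clock 3.85 tcp [ 480.7 -272.3  259.6] w 92.2 | shift [-0.0107 -0.022   0.2873] turn [0.001 0.    0.003] mm 144.0
```

Request:
play_rows(
  motion=[
    [[-0.01,-0.022,0.03],[0,0,0],-1],
    [[-0.01,-0.022,0.08],[0,0,0],-1],
    [[-0.01,-0.022,0.13],[0,0,0],-1],
    [[-0.01,-0.022,0.18],[0,0,0],-1],
    [[-0.01,-0.022,0.22],[0,0,0],-1],
    [[-0.01,-0.022,0.25],[0,0,0],-1],
    [[-0.01,-0.022,0.27],[0,0,0],-1],
    [[-0.01,-0.022,0.286],[0,0,0],-1],
    [[-0.01,-0.022,0.286],[0,0,0],-1],
    [[-0.01,-0.022,0.286],[0,0,0],-1],
  ],
)

```text
clock: 4.85
tool_pos: [486.2, -284.5, 117.1]
tool_rot: [-0.02, 1.0, -0.0, 0.0]
force: [-0.3, -0.8, 1.2]
grip_width: 91.7
grip_force: 0.0
```

Request:
play_rows(
  motion=[
    [[0,0,0],[0,0,0],1],
    [[0,0,0],[0,0,0],1],
    [[0,0,0],[0,0,0],1],
    [[0,0,0],[0,0,0],1],
    [[0,0,0],[0,0,0],1],
    [[0,0,0],[0,0,0],1],
    [[0,0,0],[0,0,0],1],
    [[0,0,0],[0,0,0],1],
    [[0,0,0],[0,0,0],1],
    [[0,0,0],[0,0,0],1],
  ],
)

```text
clock: 5.85
tool_pos: [485.8, -284.2, 116.6]
tool_rot: [-0.02, 1.0, 0.0, -0.0]
force: [0.2, 1.2, 0.7]
grip_width: 27.5
grip_force: 30.0
```

Gripped at 27.5 mm, which is the knob. Lifting straight up.

Request:
play_rows(
  motion=[
    [[0,0,-0.01],[0,0,0],1],
    [[0,0,-0.02],[0,0,0],1],
    [[0,0,-0.04],[0,0,0],1],
    [[0,0,-0.07],[0,0,0],1],
    [[0,0,-0.1],[0,0,0],1],
    [[0,0,-0.13],[0,0,0],1],
    [[0,0,-0.15],[0,0,0],1],
    [[0,0,-0.16],[0,0,0],1],
    [[0,0,-0.16],[0,0,0],1],
  ],
)

```text
clock: 6.75
tool_pos: [486.2, -284.3, 197.4]
tool_rot: [-0.02, 1.0, -0.0, 0.001]
force: [-0.2, 0.1, -0.2]
grip_width: 27.0
grip_force: 30.0
```

```bash
python3 - <<'E'
from h import *
plan((620,-405,196),182.3);plan((620,-405,27),182.3)
E
```

```text
clock 6.75 tcp [ 486.2 -284.3  197.4] w 27.0 | shift [-0.2577 -0.252   0.0033] turn [-0.001  0.003  0.   ] mm 180.0
clock 6.75 tcp [ 486.2 -284.3  197.4] w 27.0 | shift [-0.2572 -0.2519  0.3413] turn [-0.001  0.003  0.   ] mm 248.0
```

Request:
play_rows(
  motion=[
    [[-0.03,-0.03,0],[0,0,0],1],
    [[-0.08,-0.08,0],[0,0,0],1],
    [[-0.13,-0.13,0],[0,0,0],1],
    [[-0.18,-0.18,0],[0,0,0],1],
    [[-0.22,-0.22,0.02],[0,0,0],1],
    [[-0.257,-0.252,0.06],[0,0,0],1],
    [[-0.257,-0.252,0.12],[0,0,0],1],
    [[-0.257,-0.252,0.18],[0,0,0],1],
    [[-0.257,-0.252,0.24],[0,0,0],1],
    [[-0.257,-0.252,0.28],[0,0,0],1],
  ],
)

```text
clock: 7.75
tool_pos: [617.7, -403.8, 52.7]
tool_rot: [-0.02, 1.0, 0.001, -0.002]
force: [-0.1, 0.5, -1.2]
grip_width: 27.1
grip_force: 30.0
```

Request:
play_rows(
  motion=[
    [[0,0,0.01],[0,0,0],1],
    [[0,0,0.02],[0,0,0],1],
    [[0,0,0.03],[0,0,0],1],
    [[0,0,0.04],[0,0,0],1],
    [[0,0,0.046],[0,0,0],1],
    [[0,0,0.05],[0,0,0],1],
    [[0,0,0.05],[0,0,0],1],
    [[0,0,0.05],[0,0,0],1],
  ],
)

```text
clock: 8.55
tool_pos: [619.4, -405.1, 31.9]
tool_rot: [-0.02, 1.0, -0.0, 0.0]
force: [-0.2, 0.8, -0.7]
grip_width: 27.2
grip_force: 30.0
```

Expected contact is at TCP z≈27. I feel my way down in small steps.

Request:
play_rows(
  motion=[
    [[0,0,0.004],[0,0,0],1],
    [[0,0,0.007],[0,0,0],1],
    [[0,0,0.007],[0,0,0],1],
    [[0,0,0.007],[0,0,0],1],
  ],
)

```text
clock: 8.95
tool_pos: [619.3, -404.9, 28.0]
tool_rot: [-0.02, 1.0, 0.0, -0.0]
force: [0.1, -0.1, -0.4]
grip_width: 27.4
grip_force: 30.0
```

Request:
play_rows(
  motion=[
    [[0,0,0.002],[0,0,0],1],
    [[0,0,0.003],[0,0,0],1],
    [[0,0,0.003],[0,0,0],1],
  ],
)

```text
clock: 9.25
tool_pos: [619.3, -404.9, 26.7]
tool_rot: [-0.02, 1.0, 0.0, 0.0]
force: [-0.8, -0.6, -0.3]
grip_width: 27.1
grip_force: 30.0
```

Request:
play_rows(
  motion=[
    [[0,0,0.002],[0,0,0],1],
    [[0,0,0.003],[0,0,0],1],
    [[0,0,0.003],[0,0,0],1],
  ],
)

```text
clock: 9.55
tool_pos: [619.4, -404.9, 26.6]
tool_rot: [-0.02, 1.0, 0.0, 0.0]
force: [-3.4, 2.8, 7.7]
grip_width: 27.0
grip_force: 30.0
```

The arm reads 7.7 N upward, so the lid is on the counter. Release and rise.

Request:
play_rows(
  motion=[
    [[0,0,-0.002],[0,0,0],1],
    [[0,0,-0.002],[0,0,0],-1],
    [[0,0,-0.002],[0,0,0],-1],
    [[0,0,-0.002],[0,0,0],-1],
    [[0,0,-0.002],[0,0,0],-1],
    [[0,0,-0.002],[0,0,0],-1],
    [[0,0,-0.002],[0,0,0],-1],
    [[0,0,-0.002],[0,0,0],-1],
    [[0,0,-0.002],[0,0,0],-1],
    [[0,0,-0.002],[0,0,0],-1],
  ],
)

```text
clock: 10.55
tool_pos: [619.3, -404.9, 26.1]
tool_rot: [-0.02, 1.0, 0.0, 0.0]
force: [-0.1, 0.4, 0.7]
grip_width: 91.8
grip_force: 0.0
```

Request:
play_rows(
  motion=[
    [[0,0,-0.03],[0,0,0],-1],
    [[0,0,-0.08],[0,0,0],-1],
    [[0,0,-0.16],[0,0,0],-1],
    [[0,0,-0.24],[0,0,0],-1],
    [[0,0,-0.32],[0,0,0],-1],
    [[0,0,-0.4],[0,0,0],-1],
    [[0,0,-0.46],[0,0,0],-1],
    [[0,0,-0.46],[0,0,0],-1],
  ],
)

```text
clock: 11.35
tool_pos: [621.0, -406.9, 263.6]
tool_rot: [-0.02, 1.0, -0.003, 0.004]
force: [-0.5, 0.6, -0.1]
grip_width: 91.8
grip_force: 0.0
```

```bash
python3 - <<'E'
from h import *
st=get_state();w=snapshot("wrist");T=wristT(w,st);a=snapshot("scene")
print("lid pred",proj(a,(619,-405,50)),[(np.round(d["rect"]).tolist(),round(d["p"],2)) for d in spot_in(a,"lid_center")])
cv2.imwrite("pics/w3.png",np.hstack([cv2.resize(a["frame"][130:290,120:300],(450,400)),cv2.resize(w["frame"],(350,219))if 0 else cv2.resize(w["frame"][90:330,100:310],(350,400))]))
z=np.load("w1.npz");print("sieve rim w1",atz(z,317,220.5,47,z["T"]),"handle end",atz(z,314,122,45,z["T"]),"handle mid",atz(z,316,165,45,z["T"]))
plan((460,-270,250),182.3); plan((457,301,250),182.3)
E
```

```text
lid pred (np.float64(155.45980065038648), np.float64(205.30830342940703)) [([138.0, 200.0, 182.0, 234.0], 0.94), ([165.0, 177.0, 190.0, 198.0], 0.93), ([207.0, 206.0, 260.0, 245.0], 0.87)]
sieve rim w1 [527.12834316 305.50427909  47.        ] handle end [400.71700902 297.03730102  45.        ] handle mid [453.34784908 301.43491978  45.        ]
clock 11.5 tcp [ 618.9 -404.6  256. ] w 91.9 | shift [0.3068 0.2817 0.0123] turn [ 0.001 -0.    -0.   ] mm 208.0
clock 11.5 tcp [ 618.9 -404.6  256. ] w 91.9 | shift [0.267  1.4231 0.0129] turn [ 0.001 -0.    -0.   ] mm 724.0
```

View pics/w3.png

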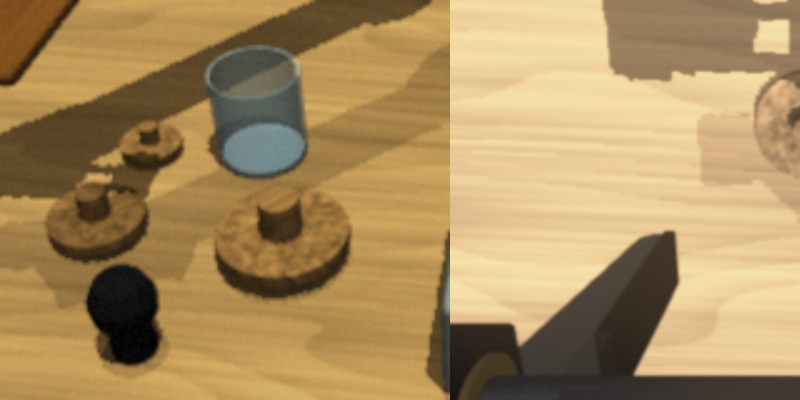

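The lid stands knob up at crop (97,215), clear of the open jar at (258,110), and nothing else has moved. Sieve axis is (527.5,305) with yaw ≈3.2°, so the grip is at (456,301). Moving there.

Request:
play_rows(
  motion=[
    [[0.02,0.05,0],[0,0,0],-1],
    [[0.04,0.14,0],[0,0,0],-1],
    [[0.06,0.24,0],[0,0,0],-1],
    [[0.08,0.33,0],[0,0,0],-1],
    [[0.1,0.43,0],[0,0,0],-1],
    [[0.11,0.53,0],[0,0,0],-1],
    [[0.13,0.63,0],[0,0,0],-1],
    [[0.15,0.72,0],[0,0,0],-1],
    [[0.17,0.82,0],[0,0,0],-1],
    [[0.19,0.91,0],[0,0,0],-1],
  ],
)

```text
clock: 12.5
tool_pos: [504.2, 48.1, 254.9]
tool_rot: [-0.021, 1.0, -0.0, -0.001]
force: [1.0, 0.1, -0.2]
grip_width: 92.2
grip_force: 0.0
```

Request:
play_rows(
  motion=[
    [[0.02,0.1,0],[0,0,0],-1],
    [[0.04,0.2,0],[0,0,0],-1],
    [[0.05,0.3,0],[0,0,0],-1],
    [[0.06,0.38,0],[0,0,0],-1],
    [[0.07,0.45,0],[0,0,0],-1],
    [[0.077,0.5,0],[0,0,0],-1],
    [[0.077,0.51,0.03],[0,0,0],-1],
    [[0.077,0.51,0.08],[0,0,0],-1],
    [[0.077,0.51,0.12],[0,0,0],-1],
    [[0.077,0.51,0.12],[0,0,0],-1],
  ],
)

```text
clock: 13.5
tool_pos: [454.7, 297.5, 192.3]
tool_rot: [-0.02, 1.0, -0.003, -0.003]
force: [-0.8, -0.0, 0.1]
grip_width: 91.5
grip_force: 0.0
```

```bash
python3 - <<'E'
from h import *
plan((456,301,20),183.2)
E
```

```text
clock 13.5 tcp [454.7 297.5 192.3] w 91.5 | shift [-0.0051  0.0086  0.3444] turn [-0.01  -0.013 -0.029] mm 172.0
```

Request:
play_rows(
  motion=[
    [[0,0.006,0.04],[0,0,-0.029],-1],
    [[0,0.006,0.1],[0,0,-0.029],-1],
    [[0,0.006,0.16],[0,0,-0.029],-1],
    [[0,0.006,0.19],[0,0,-0.029],-1],
    [[0,0.006,0.2],[0,0,-0.029],-1],
    [[0,0.006,0.2],[0,0,-0.029],-1],
  ],
)

```text
clock: 14.1
tool_pos: [457.1, 302.0, 96.0]
tool_rot: [-0.028, 1.0, -0.0, -0.0]
force: [0.4, 0.4, 0.6]
grip_width: 92.3
grip_force: 0.0
```

```bash
python3 - <<'E'
from h import *
plan((456,301,20),183.2)
st=get_state();w=snapshot("wrist");T=wristT(w,st)
cv2.imwrite("pics/w4.png",cv2.resize(w["frame"][40:340,160:480],(640,600)))
print(proj(w,(456,301,45),T),proj(w,(527.5,305,47),T),proj(w,(401,297.5,45),T))
E
```

```text
clock 14.1 tcp [457.1 302.   96. ] w 92.3 | shift [ 0.0022 -0.0017  0.152 ] turn [-0.001 -0.001 -0.001] mm 76.0
(np.float64(311.6393993741962), np.float64(212.88041243741532)) (np.float64(311.87063709929475), np.float64(296.799102369409)) (np.float64(310.82409127988865), np.float64(139.07743671007842))
```

View pics/w4.png

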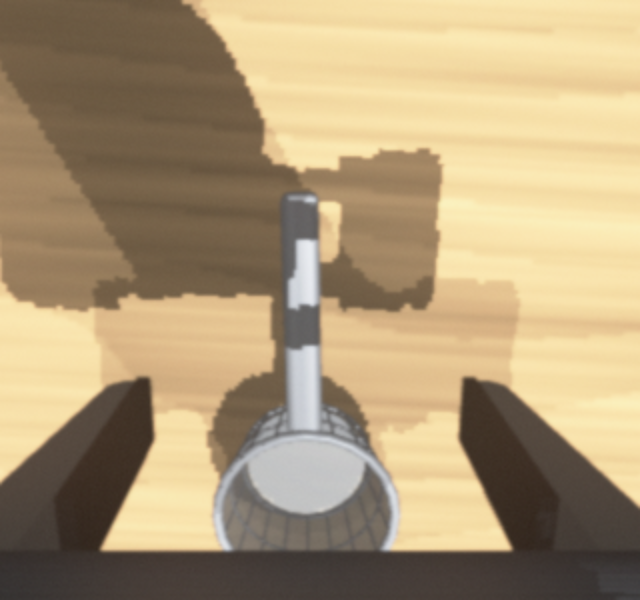

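The handle lies centred between the fingers, its end at crop (300,197), i.e. pixel (310,138), against the predicted (311,139). Descending to grip.

Request:
play_rows(
  motion=[
    [[0.001,-0.002,0.03],[0,0,0],-1],
    [[0.001,-0.002,0.07],[0,0,0],-1],
    [[0.001,-0.002,0.11],[0,0,0],-1],
    [[0.001,-0.002,0.14],[0,0,0],-1],
    [[0.001,-0.002,0.152],[0,0,0],-1],
    [[0.001,-0.002,0.152],[0,0,0],-1],
    [[0.001,-0.002,0.152],[0,0,0],-1],
  ],
)

```text
clock: 14.85
tool_pos: [457.3, 301.5, 20.8]
tool_rot: [-0.028, 1.0, 0.0, 0.001]
force: [-0.6, -0.1, -0.4]
grip_width: 92.0
grip_force: 0.0
```

Request:
play_rows(
  motion=[
    [[0,0,0],[0,0,0],1],
    [[0,0,0],[0,0,0],1],
    [[0,0,0],[0,0,0],1],
    [[0,0,0],[0,0,0],1],
    [[0,0,0],[0,0,0],1],
    [[0,0,0],[0,0,0],1],
    [[0,0,0],[0,0,0],1],
    [[0,0,0],[0,0,0],1],
    [[0,0,0],[0,0,0],1],
    [[0,0,0],[0,0,0],1],
  ],
)

```text
clock: 15.85
tool_pos: [456.8, 301.1, 20.1]
tool_rot: [-0.028, 1.0, -0.0, 0.0]
force: [-0.1, 1.7, -0.6]
grip_width: 14.1
grip_force: 2.6
```

Request:
play_rows(
  motion=[
    [[0,0,-0.01],[0,0,0],1],
    [[0,0,-0.03],[0,0,0],1],
    [[0,0,-0.06],[0,0,0],1],
    [[0,0,-0.1],[0,0,0],1],
    [[0,0,-0.15],[0,0,0],1],
    [[0,0,-0.2],[0,0,0],1],
    [[0,0,-0.26],[0,0,0],1],
    [[0,0,-0.32],[0,0,0],1],
    [[0,0,-0.38],[0,0,0],1],
    [[0,0,-0.42],[0,0,0],1],
  ],
)

```text
clock: 16.85
tool_pos: [457.4, 301.4, 233.9]
tool_rot: [-0.028, 1.0, 0.001, 0.002]
force: [0.0, 0.5, -1.3]
grip_width: 13.5
grip_force: 30.0
```

```bash
python3 - <<'E'
from h import *
plan((450,-200,240),183.2)
st=get_state();w=snapshot("wrist");T=wristT(w,st)
cv2.imwrite("pics/w5.png",w["frame"])
c,s=np.cos(np.radians(3.2)),np.sin(np.radians(3.2));t=np.array(st["tool_pos"])
for d,h in((0,18.7+7),(72,18.7+9),(-55,18.7+7)):print(d,proj(w,t+[d*c,d*s,h],T))
E
```

```text
clock 16.85 tcp [457.4 301.4 233.9] w 13.5 | shift [ 0.0699 -1.0003 -0.0151] turn [ 0.005  0.006 -0.001] mm 501.0
0 (np.float64(312.7722000563181), np.float64(264.14995398502066))
72 (np.float64(313.0138865270779), np.float64(377.2976424013773))
-55 (np.float64(312.5490703259632), np.float64(158.94948495361487))
```

View pics/w5.png

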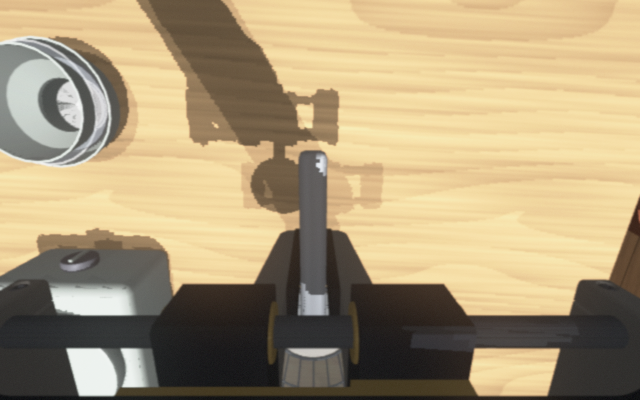

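The sieve is gripped (13.5 mm, 30 N) and level: the handle end is at (313,152), and the prediction for a level handle is ≈153. Carrying it across at foot height ≈214 mm, which clears the spindle (155 mm).

Request:
play_rows(
  motion=[
    [[0.0,-0.02,0],[0,0,0],1],
    [[0.01,-0.06,0],[0,0,0],1],
    [[0.01,-0.11,0],[0,0,0],1],
    [[0.02,-0.17,0],[0,0,0],1],
    [[0.02,-0.23,0],[0,0,0],1],
    [[0.03,-0.3,0],[0,0,0],1],
    [[0.03,-0.37,0],[0,0,0],1],
    [[0.04,-0.44,0],[0,0,0],1],
    [[0.04,-0.51,0],[0,0,0],1],
    [[0.05,-0.58,0],[0,0,0],1],
  ],
)

```text
clock: 17.9
tool_pos: [446.5, 7.9, 229.0]
tool_rot: [-0.027, 1.0, -0.0, -0.001]
force: [-0.2, -0.3, -1.3]
grip_width: 13.5
grip_force: 30.0
```

Request:
play_rows(
  motion=[
    [[0.0,-0.07,0],[0,0,0],1],
    [[0.0,-0.14,0],[0,0,0],1],
    [[0.0,-0.21,0],[0,0,0],1],
    [[0.0,-0.28,0],[0,0,0],1],
    [[0.0,-0.35,0],[0,0,0],1],
    [[0.0,-0.41,0],[0,0,0],1],
    [[0.0,-0.46,0],[0,0,0],1],
    [[0.0,-0.5,0],[0,0,0],1],
    [[0.0,-0.52,0],[0,0,0],1],
    [[0.0,-0.52,0],[0,0,0],1],
  ],
)

```text
clock: 18.9
tool_pos: [460.9, -250.6, 229.2]
tool_rot: [-0.026, 1.0, -0.0, -0.001]
force: [-0.6, -0.1, -0.7]
grip_width: 13.6
grip_force: 30.0
```

```bash
python3 - <<'E'
from h import *
plan((414,-287.5,180),183.2)
a=snapshot("scene");b=snapshot("side")
st=get_state();t=np.array(st["tool_pos"]);c,s=np.cos(np.radians(3.2)),np.sin(np.radians(3.2))
for n,k in(("scene",a),("side",b)):
    for q in((486,-283.5,100),(486,-283.5,0)): print(n,"jar pred",np.round(proj(k,q),1))
    for d,h in((72,-20+47),(72,-20),(-58,18.7)):print(n,"sieve",d,np.round(proj(k,t+[d*c,d*s,h]),1))
def cr(k,x,y,w,h): return cv2.resize(k["frame"][y:y+h,x:x+w],(400,400),interpolation=cv2.INTER_CUBIC)
cv2.imwrite("pics/c6.png",np.hstack([cr(a,170,100,110,110),cr(b,330,210,110,110)]))
E
```

```text
clock 18.9 tcp [ 460.9 -250.6  229.2] w 13.6 | shift [ 0.0974 -0.0687  0.0986] turn [ 0.    -0.004 -0.006] mm 77.0
scene jar pred [221.1 158. ]
scene jar pred [225.9 190.4]
scene sieve 72 [223.9 110.4]
scene sieve 72 [226.5 129.8]
scene sieve -58 [236.2  86.5]
side jar pred [393.4 270.3]
side jar pred [389.6 298.2]
side sieve 72 [401.6 196.4]
side sieve 72 [399.4 213.1]
side sieve -58 [357.7 234.2]
```

View pics/c6.png

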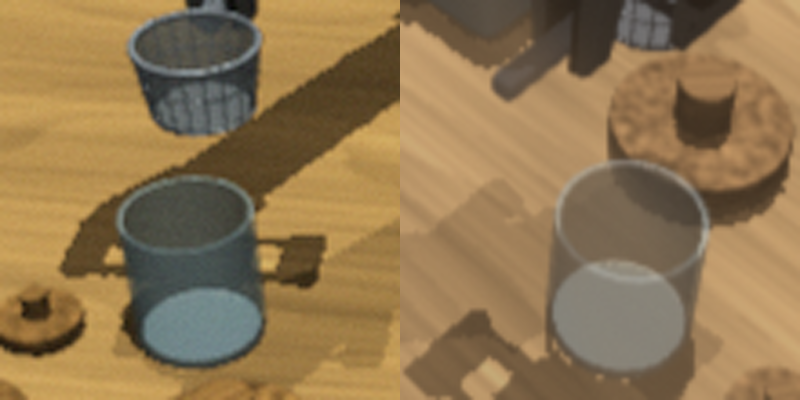

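The jar rim centre is at (221.4,158.4) in the scene view and (393.4,270.8) in the side view; the predictions were (221.1,158.0) and (393.4,270.3). The jar stands where it was, and the sieve too is within about 2 px of prediction. Moving over the jar, then down.

Request:
play_rows(
  motion=[
    [[0.02,-0.015,0],[0,0,0],1],
    [[0.05,-0.035,0],[0,0,0],1],
    [[0.08,-0.055,0],[0,0,0],1],
    [[0.097,-0.068,0.02],[0,0,0],1],
    [[0.097,-0.068,0.05],[0,0,0],1],
    [[0.097,-0.068,0.08],[0,0,0],1],
    [[0.097,-0.068,0.098],[0,0,0],1],
    [[0.097,-0.068,0.1],[0,0,0],1],
    [[0.097,-0.068,0.1],[0,0,0],1],
    [[0.097,-0.068,0.1],[0,0,0],1],
  ],
)

```text
clock: 20.0
tool_pos: [416.0, -286.4, 180.6]
tool_rot: [-0.028, 1.0, -0.0, 0.0]
force: [-0.4, -0.1, -1.5]
grip_width: 13.8
grip_force: 30.0
```

```bash
python3 - <<'E'
from h import *
plan((414,-287.5,135.3),183.2)
E
```

```text
clock 20.0 tcp [ 416.  -286.4  180.6] w 13.8 | shift [ 0.0042 -0.0019  0.0906] turn [-0.001  0.002 -0.001] mm 45.0
```

Request:
play_rows(
  motion=[
    [[0.004,-0.002,0.015],[0,0,0],1],
    [[0.004,-0.002,0.035],[0,0,0],1],
    [[0.004,-0.002,0.055],[0,0,0],1],
    [[0.004,-0.002,0.075],[0,0,0],1],
    [[0.004,-0.002,0.086],[0,0,0],1],
    [[0.004,-0.002,0.09],[0,0,0],1],
    [[0.004,-0.002,0.09],[0,0,0],1],
    [[0.004,-0.002,0.09],[0,0,0],1],
  ],
)

```text
clock: 20.8
tool_pos: [414.0, -287.4, 135.3]
tool_rot: [-0.028, 1.0, -0.0, 0.0]
force: [-0.0, 0.6, -1.3]
grip_width: 13.8
grip_force: 30.0
```

```bash
python3 - <<'E'
from h import *
plan((414,-287.5,135.3),183.2)
a=snapshot("scene");b=snapshot("side")
for n,k in(("scene",a),("side",b)):
    for q in((486,-283.5,115),(486,-283.5,162)): print(n,np.round(proj(k,q),1))
def cr(k,x,y,w,h): return cv2.resize(k["frame"][y:y+h,x:x+w],(400,400),interpolation=cv2.INTER_CUBIC)
cv2.imwrite("pics/c7.png",np.hstack([cr(a,180,120,90,90),cr(b,340,220,90,90)]))
E
```

```text
clock 20.8 tcp [ 414.  -287.4  135.3] w 13.8 | shift [ 0.     -0.0002 -0.    ] turn [-0.001  0.001 -0.001] mm 0.0
scene [220.3 152.8]
scene [217.8 135.8]
side [394.  265.8]
side [396.  251.1]
```

View pics/c7.png

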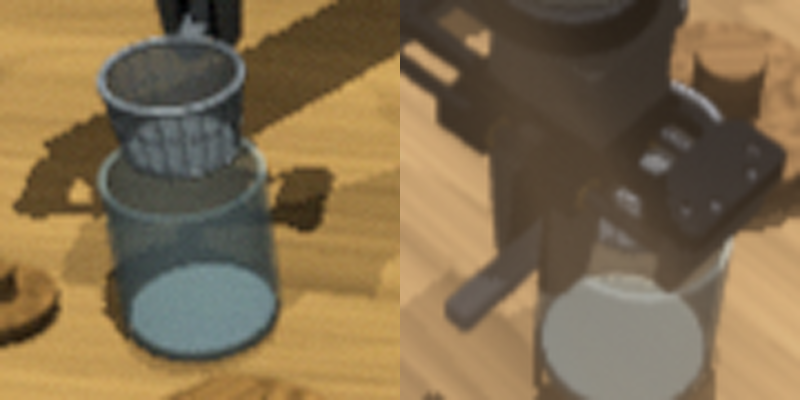

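In the last view the basket is level above the mouth. Its rim centre is at (218.5,136.5) against a predicted (217.8,135.8), so it is centred to about 2 mm with a visible gap. The lid stands on the counter, so I hand in.

```bash
python3 -c "
from station import *
print(sign_off())"
```

```text
the job is handed in; nothing more can be done
None
```

I handed the job in after about 21 s of robot time. The lid stands knob up on the counter clear of the jar, and the sieve is held level and centred to within about 2 mm, roughly 15 mm over the rim.

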